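# Back a hand coil winder off by one notch

## Robot

A 6-joint arm with a two-finger parallel gripper is mounted at the origin on the work surface. World frame = base frame: x ahead of the robot, y to its left, z up, the work surface at z = 0. Lengths are in m, angles in rad, forces in N, time in s.
With the tool pointing down it reaches from about 0.375 to 0.975 m from the base axis. Payload 3.8 kg.
Tool frame: the origin (TCP) lies on the front face of the gripper's body, between the roots of the fingers; the fingertips stand 73 mm ahead of it and the grasp point (between the pads) lies 54 mm ahead of it (pinch_z is the distance from the TCP to the grasp point, in m); z points along the fingers, y is the direction in which the jaws open and shut (so a half turn about z gives the same grasp; the last joint's range is limited). The gripper opens to 85 mm and grips with 20 to 120 N. Pads are 22 mm wide; open, the fingers measure 114 mm over their backs; the gripper's body (76 mm by 85 mm) begins 54 mm behind the grasp point. The pads swing forward as they close: fully open they stand 13 mm farther back than shut.
Start: joints at [-1.233, 0.264, 1.604, -0, 1.274, -0.037], TCP at [0.247, -0.628, 0.304] pointing down, gripper open.
Joint ranges: [-2.63, 2.63], [-0.94, 2.18], [0.31, 2.57], [-1.31, 4.45], [0, 2.66], [-2.55, 2.55]. Speed limits (rad/s): [2.57, 2.57, 3.14, 3.14, 3.14, 3.14].

## Interface

Orientations are given as a unit quaternion [x, y, z, w].
In Python, from workcell import get_state, capture, get_calibration, hand_in, pinch_z gives the robot as it stands.
- The arm moves only by the shell command python3 -m pendant 'ROWS' [OPENING] [FORCE]. ROWS is a JSON object of lists of equal length, an entry for each row: "linear": the shift along the tool's x, y, z in cm, a list of three; "yaw": the turn about the tool's z in rad. A call has 1 to 10 rows; each row is the pose to reach, as a shift and turn from the pose commanded when the call began, along the tool's axes at that moment; what a row does not reach only later rows make up. A row lasts 1/8 s, in which the tool goes at most 62.5 mm and 10.7 degrees, less where a joint would pass 70% of its speed; a pose out of reach is approached as far as the arm can. A call with a gripper value outside its range is refused whole. OPENING is the gripper's target within -1 to 1 (fully open at 1, half-way at 0, shut at -1), set as the call begins (- or left out, the last holds). The fingers move at their own pace and stop on an object; FORCE is the grip in N (left out, the last holds). Time passes only in rows, so rows that repeat a pose let the fingers close. It gives the time, the measured TCP pose, the force and the opening at its end, in the units of the state.
- get_state(): the state, without advancing time (a new reading comes with each control period).
- capture(name): name is "side" or "top"; returns the picture (384x512x3 uint8, red, green, blue); there is no depth.
- get_calibration(name): a dict with "fx", "fy", "cx", "cy" (pixels), "pose" (4x4, takes a point from camera to world coordinates). Camera axes: x right, y down, z forward; pixel columns grow to the right and rows downward; lengths in m; the calibration is good to about 2 mm. A picture is of the moment at which its call begins. get_calibration takes no time and is no camera call.
- hand_in(): hands the job in, once; it reports no verdict.
The state is a dict: "time_s": time; "joints": joint angles; "joint_vel": joint speeds; "joint_torque": joint torques, N m; "eef_pos": TCP position; "eef_rot": TCP orientation; "ft_force": force on the tool from outside, world axes, zero at the start; "wrist_torque": the same for the moment, N m; "width": finger opening in m.
Only numpy, scipy, OpenCV 4.12 (cv2) and the standard library are available. Lean on these libraries where they do the work, as an engineer would, in place of code of your own. Each camera call takes 0.05 s, during which the arm holds its last target. There are 200 camera calls.

## Task

The hand coil winder has been cranked one notch too far. With a fingertip, lift its ratchet pawl by the pin and throw it over so that it stays clear of the wheel, push the wheel backward by one notch at the crank handle, and tip the pawl back down so that it drops between the teeth. Only push with the fingers, gently: grip and lift nothing, and leave the spare bobbins and the other things on the bench where they are.

Things in the scene. Friction and masses are not known exactly. Their poses are not given: they have to be found in the camera images.
- winder: hand coil winder, grey cast frame bolted down on a base plate 270 x 235 x 14 mm. Origin on the table below the spindle. x points level across the spindle, from wheel to pawl pivot, roughly away from the robot; y runs along the spindle from crank through headstock and bobbin to tailstock; z up. In the band y = 10 to 50 mm, where the pin is worked, the frame is nowhere over 127 mm high (at y below 5 mm: 132 mm).
- spindle (a point): point on the spindle's axis at winder y = 0, 105 mm above the table. With it turn the steel ratchet wheel (12 teeth, 116 mm over the crests, 92 mm at the roots, y = -30 to -16 mm), the crank and the empty white bobbin (46 mm square, y = 60 to 114 mm). Tailstock: y = 143 to 210 mm, top at 125 mm.
- wheel (a joint): turn of the ratchet wheel, rad; positive is backward: its top and the crank handle go towards winder +x. Notches are 0.524 (30 deg) apart. Starts at -0.34 to -0.10; with the pawl down a tooth stops it at about 0. With the pawl up it turns both ways against a light drag and stays where left. One notch back is between 0 and 0.524: well inside, the lowered pawl drops in there and then stops it at 0.524.
- crank_handle (a point): middle of the crank handle: black round bar 20 mm thick, parallel to winder y (y = -120 to -58 mm, point at -90), 75 mm from the spindle's axis. At the start 11 to 25 deg to the -x side of straight up, about 175 mm above the table, open air for 100 mm beneath it. About 2 N pushes it. The crank arm lies at y = -52 to -43 mm.
- pawl (a joint): swing of the pawl, rad, growing as it is lifted: about 0 with the nose at the bottom of a notch, 0 to 0.13 between teeth, 0.15 on a crest, clear of the teeth above 0.2. No spring, only its weight (70 g): past the balance point at about 0.7 it tips over and rests thrown back on its stop at 1.35; brought below about 0.7 it falls onto the wheel by itself.
- pawl_pin (a point): middle of the free length of the pawl's lifting pin: steel, 10 mm thick, parallel to winder y, over the headstock (y = -16 to 48 mm, point at 30), then a 16 mm ball end. The dark pawl itself lies in the wheel's plane (y = -28 to -18 mm). Pawl down: pin 37 mm to the -x side of the pivot and 52 mm above it. Thrown over: 43 mm to the +x side, 48 mm above it.
- pawl_pivot (a point): point on the pawl's pivot axis at winder y = 30 mm, 103 mm above the table, fixed to the frame. The pin circles it at 64 mm and is straight above it at pawl = 0.62: a level push on the pin towards winder +x lifts the pawl and, once past the balance point, throws it over; a level push towards -x from the far side brings it back.
- meter: hand multimeter, orange, 190 x 90 x 47 mm, lying left of the winder. Bystander; origin under its centre.
- bobbin_a: spare white plastic bobbin, 46 x 46 x 53 mm, standing on the winder's base plate. Bystander; origin under its centre.
- bobbin_b: spare white plastic bobbin, 46 x 46 x 53 mm, standing on the table below the crank handle. Bystander; origin under its centre.
- core_a: dark E-shaped ferrite core half, 56 x 17 x 28 mm, standing on the winder's base plate. Bystander; origin under its centre.
- core_b: dark E-shaped ferrite core half, 56 x 17 x 28 mm, on the table at the crank side. Bystander; origin under its centre.
- driver: screwdriver, 190 mm long, lying on the table at the crank side. Bystander; origin under its middle.
- tin: small round metal jar, 60 mm across, 55 mm high, on the table at the crank side. Bystander; origin under its centre.

How it is judged:
On the way, in this order (a step that is already met when the one before it is completed fails the run):
1. the pawl is lifted and thrown over, the wheel still in its first notch (value of joint pawl above 1.1 rad and value of joint wheel below 0.03 rad), for 0.2 s.
2. with the pawl up, the wheel has been pushed back by one notch (value of joint pawl above 0.2 rad and value of joint wheel between 0.08 and 0.545 rad), for 0.2 s.
At the end, for the whole second after the job is handed in: The pawl lies down between the teeth (pawl below 0.13 rad) in the notch one back from the first one (wheel between 0.08 and 0.545 rad), and wheel and pawl are at rest (under 0.05 rad/s) (value of joint wheel between 0.08 and 0.545 rad and value of joint pawl below 0.13 rad and velocity of joint wheel between -0.05 and 0.05 rad/s and velocity of joint pawl between -0.05 and 0.05 rad/s); the robot touches nothing.
It fails at once if a bystander was lifted, carried or pushed away by more than 20 mm (distance of any of meter, bobbin_a, bobbin_b, core_a, core_b, driver, tin from where it was at the start of the episode above 0.02 m).
It fails at once if the winder was forced or squeezed (more than 30 N between the robot and any part of it) (contact force between any of the fingers, the arm and winder above 30 N).
It also fails if it takes over 51 s, if anything falls off the work surface, if the arm or the gripper's body presses on something with over 40 N, if the wrist force passes 120 N, or if a joint passes its speed limit or range.

## Working session

There is one attempt and no reset: what is moved stays moved. The work goes in short steps, Python scripts to look and compute and a shell command to move; the robot and the scene stay as the last step left them, time stands still between calls to the robot, and variables do not carry over. Pictures are saved under pics/ and viewed, about 8 in all and at most 12, crops included, and the job is handed in when it is done.

```bash
mkdir -p pics
python3 - <<'E'
from workcell import *
import cv2,numpy as np
np.set_printoptions(precision=4,suppress=True)
for n in("side","top"):
    cv2.imwrite(f"pics/{n}0.png",cv2.resize(capture(n)[:,:,::-1],(800,600),interpolation=cv2.INTER_CUBIC))
    print(n,get_calibration(n))
s=get_state();print(s)
E
```

```text
side {'fx': 394.25143550262703, 'fy': 394.25143550262703, 'cx': 255.32906947979333, 'cy': 195.3593987506064, 'pose': array([[ 0.9881, -0.1005,  0.1162,  0.4667],
       [-0.1528, -0.5653,  0.8106, -0.7565],
       [-0.0157, -0.8187, -0.574 ,  0.6982],
       [ 0.    ,  0.    ,  0.    ,  1.    ]])}
top {'fx': 405.34795671890754, 'fy': 405.34795671890754, 'cx': 257.5131900341014, 'cy': 184.56642600193732, 'pose': array([[ 0.0211, -0.9952,  0.0957,  0.48  ],
       [-0.9998, -0.0214, -0.002 ,  0.0754],
       [ 0.004 , -0.0957, -0.9954,  1.3312],
       [ 0.    ,  0.    ,  0.    ,  1.    ]])}
{'time_s': 0.1, 'joints': array([-1.2329,  0.2647,  1.6053,  0.    ,  1.2737, -0.0369]), 'joint_vel': array([-0.    , -0.0013, -0.0032,  0.0004,  0.0005, -0.0007]), 'joint_torque': array([  0.0014, -51.6706, -36.859 ,   0.    ,   0.0063,   0.    ]), 'eef_pos': array([ 0.247 , -0.6276,  0.3027]), 'eef_rot': array([ 0.9825,  0.1863, -0.0002, -0.001 ]), 'ft_force': array([ 0.0316,  0.8679, -0.3847]), 'wrist_torque': array([ 0.013 ,  0.006 , -0.0315]), 'width': 0.08561232126548037}
```

View pics/side0.png

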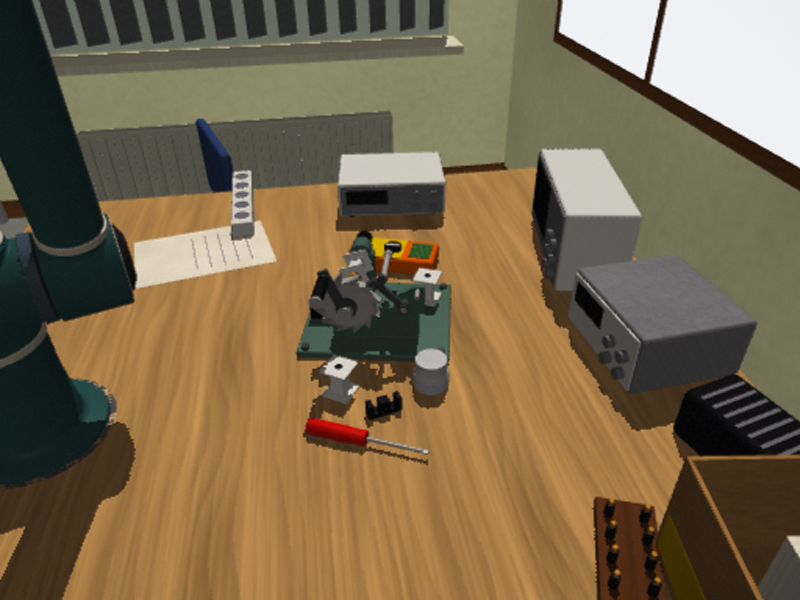

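View pics/top0.png

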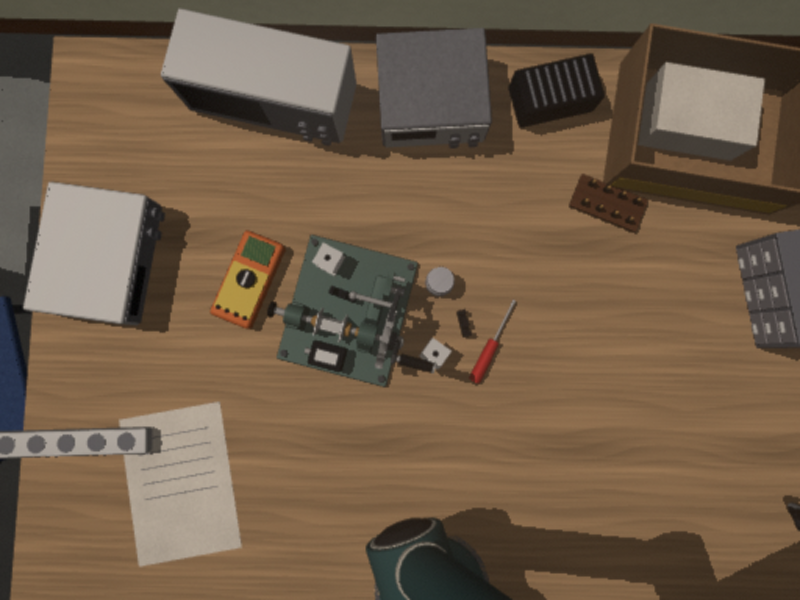

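Side and top views show the winder at about (375,320) and (350,310) respectively, with its base corners visible. I'll take enlarged crops to read it precisely.

Run:
```python
from workcell import *
import cv2,numpy as np
def crop(n,x0,y0,w,h,k,out):
    im=capture(n)[y0:y0+h,x0:x0+w,::-1]
    im=cv2.resize(im,None,fx=k,fy=k,interpolation=cv2.INTER_CUBIC)
    im=cv2.convertScaleAbs(im,alpha=1.6,beta=15)
    cv2.imwrite(out,im)
crop("top",170,145,105,105,5.7,"pics/top1.png")
crop("side",185,140,110,110,5.4,"pics/side1.png")
```

```text
(no output)
```

View pics/top1.png

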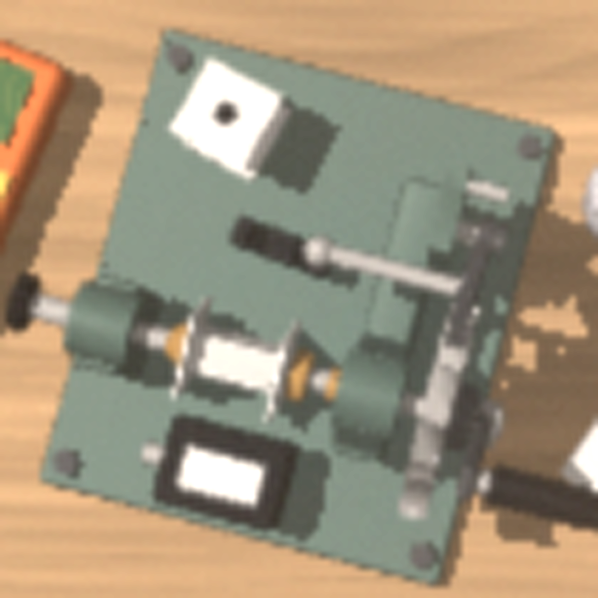

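View pics/side1.png

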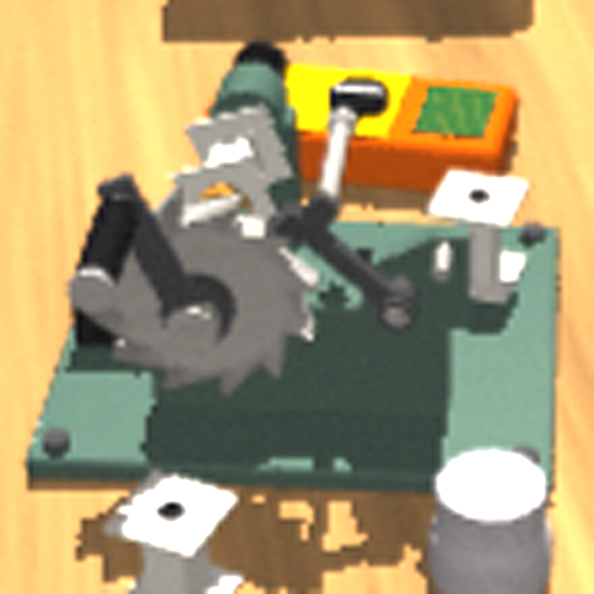

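Top crop: pin ball at (318,251), pin root (455,286), knob end (20,300), crank handle starting at (490,487). Side crop: ball (360,97), pivot end (398,305), handle near end (92,290). Next I'll fit the winder's pose to these.

```bash
cat > geo.py <<'E'
import numpy as np
from workcell import get_calibration
C={n:get_calibration(n) for n in("side","top")}
def ray(n,u,v):
    c=C[n];P=c["pose"];d=P[:3,:3]@np.array([(u-c["cx"])/c["fx"],(v-c["cy"])/c["fy"],1]);return P[:3,3],d
def atz(n,u,v,z):
    o,d=ray(n,u,v);return o+d*(z-o[2])/d[2]
def tri(a,b):
    (o1,d1),(o2,d2)=ray("side",*a),ray("top",*b)
    t=np.linalg.lstsq(np.c_[d1,-d2],o2-o1,rcond=None)[0];p,q=o1+t[0]*d1,o2+t[1]*d2
    return (p+q)/2,np.linalg.norm(p-q)
def proj(n,p):
    c=C[n];q=np.linalg.inv(c["pose"])@np.r_[p,1];return c["fx"]*q[0]/q[2]+c["cx"],c["fy"]*q[1]/q[2]+c["cy"]
T=lambda u,v:(170+u/5.7-.5*0,145+v/5.7)
S=lambda u,v:(185+u/5.4,140+v/5.4)
E
python3 - <<'E'
from geo import *
from scipy.optimize import least_squares
np.set_printoptions(precision=4,suppress=True)
cor=[T(165,30),T(555,130),T(445,583),T(43,483)]
W=np.array([atz("top",*p,.014) for p in cor]);print(W)
print(tri(S(360,97),T(318,251)))
# plate-local corners (x,y): tl=(+,+) tr=(+,-) br=(-,-) bl=(-,+)
for a,b in((.270,.235),(.235,.270)):
    print(np.linalg.norm(W[0]-W[3]),np.linalg.norm(W[0]-W[1]))
e=W[0]-W[3]+W[1]-W[2];yaw=np.arctan2(e[1],e[0]);print("yaw x",yaw)
f=W[0]-W[1]+W[3]-W[2];print("yaw from y",np.arctan2(-f[0],f[1]))
# full fit: x,y,yaw,plate offset(2),ball y,pawl,wheel
hx,hy=.1175,.1175
obs=[]
def model(q):
    x,y,yaw,px,py,by,pa,w,pvx=q;c,s=np.cos(yaw),np.sin(yaw)
    L=lambda a,b,z:np.array([x+c*a-s*b,y+s*a+c*b,z])
    ph=np.arctan2(.052,-.037)-pa
    pin=lambda b:L(pvx+.0638*np.cos(ph),b,.103+.0638*np.sin(ph))
    h=lambda b:L(.075*np.sin(w),b,.105+.075*np.cos(w))
    r=[]
    for k,(sx,sy) in enumerate(((1,1),(1,-1),(-1,-1),(-1,1))):
        r+=[np.subtract(proj("top",L(px+sx*.135,py+sy*.1175,.014)),cor[k])]
    sc=[S(560,228),None,S(28,487),None]
    r+=[np.subtract(proj("top",pin(by)),T(318,251)),np.subtract(proj("side",pin(by)),S(360,97))]
    # lines: distance of points to projected axes
    def ld(n,A,B,p):
        A=np.array(proj(n,A));B=np.array(proj(n,B));d=(B-A)/np.linalg.norm(B-A);v=np.array(p)-A;return np.array([d[0]*v[1]-d[1]*v[0]])
    for p in((20,300),(325,383),(152,338)): r+=[ld("top",L(0,0,.105),L(0,.2,.105),T(*p))]
    r+=[ld("top",pin(-.016),pin(.048),T(455,286))]
    r+=[np.subtract(proj("side",h(-.120)),S(92,290))]
    r+=[ld("top",h(-.12),h(-.058),T(490,487)),ld("side",h(-.12),h(-.058),S(120,188))]
    r+=[ld("side",L(pvx,-.03,.103),L(pvx,-.1,.103),S(398,305))]
    r+=[.05*np.array([(pa-.06)/.01])]
    return np.concatenate(r)
s=least_squares(model,[.5,.07,yaw,0,.04,.054,.05,-.2,.08],loss="soft_l1",x_scale=[.01,.01,.1,.01,.01,.01,.1,.1,.01])
print(s.x,s.cost);print(s.fun)
E
```

```text
[[0.7159 0.2677 0.014 ]
 [0.6626 0.0416 0.014 ]
 [0.4034 0.0988 0.014 ]
 [0.4547 0.3277 0.014 ]]
(array([0.5836, 0.1633, 0.1708]), np.float64(0.01372956892163033))
0.26794533767708834 0.23232188420693012
0.26794533767708834 0.23232188420693012
yaw x -0.22155203541872204
yaw from y -0.22601786161498721
[ 0.5047  0.124  -0.2244  0.0398  0.0704  0.0583  0.0878 -0.406   0.0975] 8.612726898286354
[-0.1826 -0.3352  0.7296 -0.6336 -0.1666  0.6165 -0.2451  0.3001 -0.4875
 -1.1893 -3.4336  3.9191  0.6013 -0.4726 -0.2171 -1.1565 -0.8316 -0.2098
 -0.8999  0.0171 -0.3743  0.1392]
```

```bash
cat > fit.py <<'E'
from geo import *
from scipy.optimize import least_squares
np.set_printoptions(precision=4,suppress=True)
cor=[T(165,30),T(555,130),T(445,583),T(43,483)]
def ld(n,A,B,p):
    A=np.array(proj(n,A));B=np.array(proj(n,B));d=(B-A)/np.linalg.norm(B-A);v=np.array(p)-A;return np.array([d[0]*v[1]-d[1]*v[0]])
def model(q):
    x,y,yaw,px,py,by,pa,w,pvx=q;c,s=np.cos(yaw),np.sin(yaw)
    L=lambda a,b,z:np.array([x+c*a-s*b,y+s*a+c*b,z])
    ph=np.arctan2(.052,-.037)-pa
    pin=lambda b:L(pvx+.0638*np.cos(ph),b,.103+.0638*np.sin(ph))
    h=lambda b:L(.075*np.sin(w),b,.105+.075*np.cos(w))
    r=[np.subtract(proj("top",L(px+sx*.135,py+sy*.1175,.014)),cor[k]) for k,(sx,sy) in enumerate(((1,1),(1,-1),(-1,-1),(-1,1)))]
    r+=[np.subtract(proj("side",L(px+sx*.135,py+sy*.1175,.014)),p) for sx,sy,p in((1,1,S(560,228)),(-1,-1,S(28,462)))]
    r+=[np.subtract(proj("top",pin(by)),T(318,251)),ld("side",pin(-.016),pin(.048),S(336,160))]
    for p in((20,300),(325,383),(152,338)): r+=[ld("top",L(0,0,.105),L(0,.2,.105),T(*p))]
    r+=[ld("top",pin(-.016),pin(.048),T(455,286)),np.subtract(proj("side",h(-.120)),S(92,290)),
     ld("top",h(-.12),h(-.058),T(490,487)),ld("side",h(-.12),h(-.058),S(120,188)),
     ld("side",L(pvx,-.03,.103),L(pvx,-.1,.103),S(398,305)),ld("side",L(0,-.03,.105),L(0,-.1,.105),S(190,325)),
     [5*(pa-.06),100*(by-.054)]]
    return np.concatenate(r)
s=least_squares(model,[.5,.07,-.22,0,.04,.054,.05,-.2,.08],loss="soft_l1",x_scale=[.01,.01,.1,.01,.01,.01,.1,.1,.01])
if __name__=="__main__":
    print(s.x,s.cost);print(s.fun)
x,y,yaw=s.x[:3];pvx=s.x[8]
def L(a,b,z=0):return np.array([x+np.cos(yaw)*a-np.sin(yaw)*b,y+np.sin(yaw)*a+np.cos(yaw)*b,z])
E
python3 fit.py; python3 -c "
from fit import *
from workcell import *
print(L(pvx-.037,.03),L(-.03,-.09))
from scipy.spatial.transform import Rotation as R
print(R.from_quat(get_state()['eef_rot']).as_matrix(), pinch_z)"
```

```text
[ 0.505   0.1245 -0.2239  0.0415  0.07    0.0556  0.0293 -0.4104  0.0984] 4.198374899694128
[-0.0717 -0.8709  0.8394 -1.2033 -0.0163  0.0334 -0.094  -0.2476 -0.8508
 -0.8282 -1.5651  0.122   0.1133 -0.2691  0.928   0.5713 -0.5271 -0.2578
 -0.4196 -0.8188 -0.2784 -0.8667  0.0388  0.0645 -0.0547 -0.1534  0.1606]
[0.5716 0.1401 0.    ] [0.4558 0.0434 0.    ]
[[ 0.9306  0.3661 -0.0005]
 [ 0.3661 -0.9306  0.0014]
 [ 0.     -0.0015 -1.    ]] 0.0539
```

```bash
cat >> fit.py <<'E'
from scipy.spatial.transform import Rotation as R
from workcell import get_state
def go(p,yaw_w=yaw):
    "delta in tool axes (cm) and yaw for TCP target p"
    st=get_state();M=R.from_quat(st["eef_rot"]).as_matrix()
    cur=np.arctan2(M[1,0],M[0,0])
    d=p-st["eef_pos"];l=np.array([np.cos(yaw)*(st["eef_pos"][0]-x)+np.sin(yaw)*(st["eef_pos"][1]-y),-np.sin(yaw)*(st["eef_pos"][0]-x)+np.cos(yaw)*(st["eef_pos"][1]-y)])
    print("shift cm",M.T@d*100,"yaw",-(yaw_w-cur),"winder-local now",l,"z",st["eef_pos"][2],"j",st["joints"])
E
python3 -c "
from fit import *
go(L(.020,.03,.29))"
```

```text
shift cm [ 54.8957 -61.9051   1.3944] yaw 0.598767457188681 winder-local now [-0.0845 -0.7908] z 0.30300119173872836 j [-1.2329  0.2645  1.6049 -0.      1.2737 -0.0369]
```

```bash
python3 -m pendant '{"linear":[[3,-3.4,0],[7,-8,0],[11,-12.4,0],[15,-17,0],[19,-21.4,0],[23,-26,0],[27,-30.5,0],[31,-35,0],[35,-39.5,0],[39,-44,0]],"yaw":[0.06,0.12,0.18,0.24,0.3,0.36,0.42,0.48,0.54,0.599]}' -1 20; python3 -c "
from fit import *
go(L(.020,.03,.29))"
```

```text
time_s: 1.45
eef_pos: [0.4492, -0.074, 0.3041]
eef_rot: [0.994, -0.113, 0.0, 0.0]
ft_force: [1.9, -1.4, 0.2]
width: -0.0002
shift cm [  2.9797 -23.5979   1.4098] yaw -0.0023479375150356196 winder-local now [-0.0104 -0.2059] z 0.3040828148090343 j [-0.218  -0.1634  2.0511 -0.0001  1.2529  1.5791]
```

```bash
python3 -m pendant '{"linear":[[0.5,-4,0],[1,-8,0],[1.5,-12,0],[2,-16,0],[2.5,-20,0],[3,-23.6,0.7],[3,-23.6,1.4],[3,-23.6,1.4]],"yaw":[0,0,0,0,0,0,0,0]}'
python3 - <<'E'
from fit import *
from workcell import capture
import cv2
go(L(.020,.03,.213))
a=capture("side")[120:250,185:315,::-1];b=capture("top")[130:260,160:290,::-1]
im=cv2.convertScaleAbs(cv2.resize(np.hstack([a,b]),None,fx=3,fy=3,interpolation=cv2.INTER_CUBIC),alpha=1.5,beta=15)
for p in (L(pvx-.037,.03,.155),L(pvx-.037,.048,.155),L(pvx-.037,-.016,.155)):
    u,v=proj("side",p);cv2.circle(im,(int((u-185)*3),int((v-120)*3)),3,(0,0,255),-1)
    u,v=proj("top",p);cv2.circle(im,(390+int((u-160)*3),int((v-130)*3)),3,(0,0,255),-1)
cv2.imwrite("pics/a.png",im)
E
```

```text
time_s: 2.45
eef_pos: [0.5298, 0.1471, 0.2887]
eef_rot: [0.994, -0.112, -0.001, 0.001]
ft_force: [-0.5, -0.2, -0.2]
width: -0.0002
shift cm [ 0.1011 -0.2529  7.5671] yaw 0.0002865483403017288 winder-local now [0.0192 0.0276] z 0.2886767816053756 j [ 0.2258  0.0395  1.8892 -0.0005  1.2157  2.0204]
```

View pics/a.png

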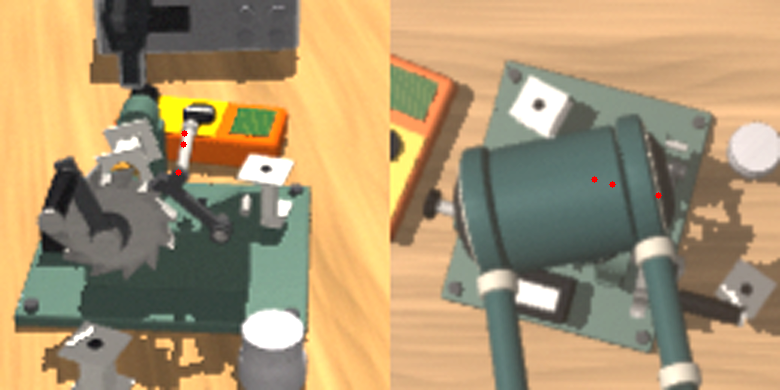

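Left half (side view): the predicted pin markers at (178,172)–(184,133) lie along the real pin, which leads to the ball near (188,120). The gripper hangs above and behind it and is clear. I'll descend, then push along tool +x.

```bash
python3 -m pendant '{"linear":[[0,0,2],[0,-0.2,4],[0,-0.2,5.5],[0,-0.2,6.6],[0,-0.2,7.2],[0,-0.2,7.2]],"yaw":[0,0,0,0,0,0]}' && python3 -m pendant '{"linear":[[0.5,0,0],[1,0,0],[1.5,0,0],[2,0,0],[2.5,0,0],[3,0,0],[3.5,0,0],[4,0,0]],"yaw":[0,0,0,0,0,0,0,0]}'
python3 - <<'E'
from fit import *
from workcell import capture
import cv2
go(L(.1,.03,.213))
im=cv2.convertScaleAbs(cv2.resize(capture("side")[120:250,185:315,::-1],None,fx=4,fy=4,interpolation=cv2.INTER_CUBIC),alpha=1.5,beta=15)
cv2.imwrite("pics/b.png",im)
E
```

```text
time_s: 3.3
eef_pos: [0.531, 0.1495, 0.2175]
eef_rot: [0.994, -0.112, -0.0, 0.0]
ft_force: [0.3, -1.1, 0.8]
width: 0.0001
time_s: 4.3
eef_pos: [0.5704, 0.1405, 0.2178]
eef_rot: [0.994, -0.112, -0.0, 0.0]
ft_force: [-0.5, 0.0, 0.5]
width: 0.0001
shift cm [3.9803 0.0147 0.4823] yaw -0.0002655947540203263 winder-local now [0.0602 0.0302] z 0.21782818740590518 j [0.1991 0.1685 1.8841 0.     1.0891 1.9941]
```

View pics/b.png

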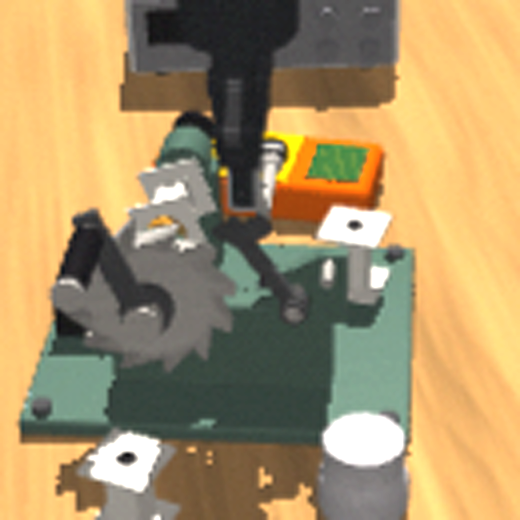

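The finger at (240,190) is against the pin's left side at (262,180), and the pawl is starting to lift. I'll keep pushing.

```bash
python3 -m pendant '{"linear":[[0.5,0,0],[1,0,0],[1.5,0,0],[2,0,0],[2.5,0,0],[3,0,0],[3.5,0,0],[4,0,0],[4.5,0,0],[5,0,0]],"yaw":[0,0,0,0,0,0,0,0,0,0]}'  && python3 -m pendant '{"linear":[[0,0,0],[-1,0,0],[-3,0,0],[-5,0,0],[-5,0,0]],"yaw":[0,0,0,0,0]}'
python3 - <<'E'
from fit import *
from workcell import capture
import cv2
go(L(-.075,-.09,.228))
im=cv2.convertScaleAbs(cv2.resize(capture("side")[120:250,185:315,::-1],None,fx=4,fy=4,interpolation=cv2.INTER_CUBIC),alpha=1.5,beta=15)
cv2.imwrite("pics/c.png",im)
E
```

```text
time_s: 5.6
eef_pos: [0.6192, 0.1294, 0.2179]
eef_rot: [0.994, -0.112, 0.0, -0.0]
ft_force: [-0.8, 0.3, -0.8]
width: 0.0004
time_s: 6.22
eef_pos: [0.5683, 0.1409, 0.2177]
eef_rot: [0.994, -0.111, -0.001, 0.0]
ft_force: [0.0, 0.3, 0.2]
width: 0.0001
shift cm [-13.3121  12.0006  -1.0135] yaw 0.000847387768016461 winder-local now [0.058  0.0301] z 0.2176634075035331 j [0.2005 0.1656 1.8878 0.0001 1.0894 1.9943]
```

View pics/c.png

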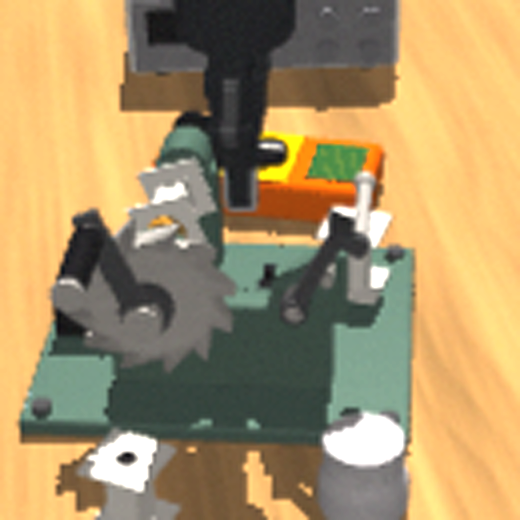

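The pawl is thrown over, with its pin at (365,190) and the wheel unmoved. Next is the crank handle.

```bash
python3 -m pendant '{"linear":[[0,0,-3],[0,0,-6.5],[-2,1.5,-7.2],[-5,4.5,-7.2],[-8,7.5,-7.2],[-11,10.5,-7.2],[-13.3,12,-7.2],[-13.3,12,-4],[-13.3,12,-1.2],[-13.3,12,-1]],"yaw":[0,0,0,0,0,0,0,0,0,0]}'; python3 -m pendant '{"linear":[[0.4,0,0],[0.8,0,0],[1.2,0,0],[1.6,0,0],[2,0,0],[2.4,0,0],[2.4,0,0]],"yaw":[0,0,0,0,0,0,0]}'
python3 - <<'E'
from fit import *
from workcell import capture
import cv2
go(L(0,-.09,.228))
im=cv2.convertScaleAbs(cv2.resize(capture("side")[120:250,185:315,::-1],None,fx=4,fy=4,interpolation=cv2.INTER_CUBIC),alpha=1.5,beta=15)
cv2.imwrite("pics/d.png",im)
E
```

```text
time_s: 7.52
eef_pos: [0.4126, 0.0528, 0.2262]
eef_rot: [0.994, -0.112, -0.002, 0.0]
ft_force: [0.2, 0.9, 0.7]
width: -0.0002
time_s: 8.4
eef_pos: [0.4371, 0.0478, 0.2278]
eef_rot: [0.994, -0.112, -0.0, 0.0]
ft_force: [-0.5, 0.4, 1.0]
width: 0.0001
shift cm [ 4.9152  0.0133 -0.023 ] yaw -0.0003971231164146549 winder-local now [-0.0492 -0.0898] z 0.2278062200180243 j [ 0.0522 -0.1281  2.167   0.0001  1.1035  1.8472]
```

View pics/d.png

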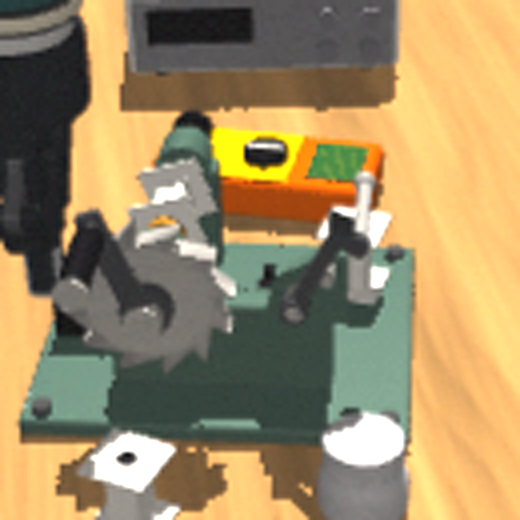

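The fingertip at (42,290) is just short of the handle at (75,290). I'll push to winder x ≈ 0, which should put the wheel at about 0.28.

```bash
python3 -m pendant '{"linear":[[0.5,0,0],[1,0,0],[1.5,0,0],[2,0,0],[2.5,0,0],[3,0,0],[3.5,0,0],[4,0,0],[4.4,0,0],[4.6,0,0]],"yaw":[0,0,0,0,0,0,0,0,0,0]}'  && python3 -m pendant '{"linear":[[0.1,0,0],[0.2,0,0],[0.2,0,0],[0,0,0],[-1,0,0],[-3,0,0],[-3,0,-4],[-3,0,-6.5],[-3,0,-6.5]],"yaw":[0,0,0,0,0,0,0,0,0]}'
python3 - <<'E'
from fit import *
from workcell import capture
import cv2
go(L(pvx+.043+.016+.02,.03,.217))
im=cv2.convertScaleAbs(cv2.resize(capture("side")[120:250,185:315,::-1],None,fx=4,fy=4,interpolation=cv2.INTER_CUBIC),alpha=1.5,beta=15)
for w in(.08,.28,.52):
    u,v=proj("side",L(.075*np.sin(w),-.12,.105+.075*np.cos(w)));cv2.circle(im,(int((u-185)*4),int((v-120)*4)),3,(0,0,255),-1)
cv2.imwrite("pics/e.png",im)
E
```

```text
time_s: 9.7
eef_pos: [0.482, 0.0375, 0.2275]
eef_rot: [0.994, -0.112, -0.0, 0.0]
ft_force: [-2.3, 0.2, -0.5]
width: 0.0001
time_s: 10.82
eef_pos: [0.4541, 0.0445, 0.2959]
eef_rot: [0.994, -0.112, 0.003, -0.001]
ft_force: [0.3, -0.7, -0.7]
width: -0.0002
shift cm [ 20.8851 -11.9191   8.0436] yaw -6.074121083030071e-05 winder-local now [-0.0319 -0.0893] z 0.2958830367736438 j [ 0.043  -0.1587  2.0625  0.      1.2312  1.8378]
```

View pics/e.png

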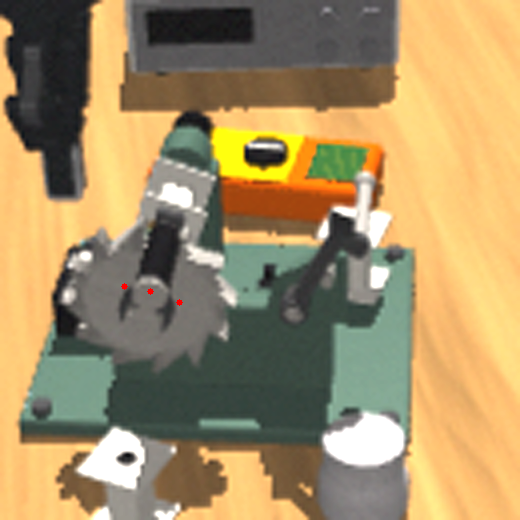

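The handle end at (152,288) sits on the 0.28 rad marker, and the pawl is still thrown over. Next I'll go round to the far side of the pin.

```bash
python3 -m pendant '{"linear":[[3,-1.7,0],[7,-4,0],[11,-6.3,0],[15,-8.6,0],[19,-10.9,0],[20.9,-11.9,0],[20.9,-11.9,3],[20.9,-11.9,6],[20.9,-11.9,7.7],[20.9,-11.9,7.9]],"yaw":[0,0,0,0,0,0,0,0,0,0]}'; python3 -m pendant '{"linear":[[0,0,0],[-0.5,0,0],[-1,0,0],[-1.5,0,0],[-2,0,0],[-2.5,0,0],[-3,0,0],[-3.5,0,0],[-4,0,0],[-4.5,0,0]],"yaw":[0,0,0,0,0,0,0,0,0,0]}';  python3 -m pendant '{"linear":[[-0.4,0,0],[-0.8,0,0],[-1.2,0,0],[-1.6,0,0],[-2,0,0],[-2.4,0,0],[-2.8,0,0],[-3.2,0,0],[-3.6,0,0],[-3.6,0,0]],"yaw":[0,0,0,0,0,0,0,0,0,0]}'
python3 - <<'E'
from fit import *
from workcell import capture
import cv2
go(L(.1,.03,.217))
im=cv2.convertScaleAbs(cv2.resize(capture("side")[120:250,185:315,::-1],None,fx=4,fy=4,interpolation=cv2.INTER_CUBIC),alpha=1.5,beta=15)
cv2.imwrite("pics/f.png",im)
E
```

```text
time_s: 12.12
eef_pos: [0.6815, 0.1136, 0.211]
eef_rot: [0.994, -0.112, -0.002, 0.001]
ft_force: [-0.2, 1.5, 1.0]
width: -0.0003
time_s: 13.38
eef_pos: [0.6386, 0.1239, 0.2137]
eef_rot: [0.994, -0.112, -0.0, 0.0]
ft_force: [0.0, -0.0, 0.3]
width: 0.0002
time_s: 14.62
eef_pos: [0.6037, 0.1319, 0.2139]
eef_rot: [0.994, -0.112, -0.0, 0.0]
ft_force: [0.1, 0.3, -0.2]
width: -0.0001
shift cm [ 0.5432 -0.0839 -0.3132] yaw -7.931034503982914e-05 winder-local now [0.0946 0.0292] z 0.21386892314859668 j [0.1748 0.2273 1.8215 0.     1.093  1.9696]
```

View pics/f.png

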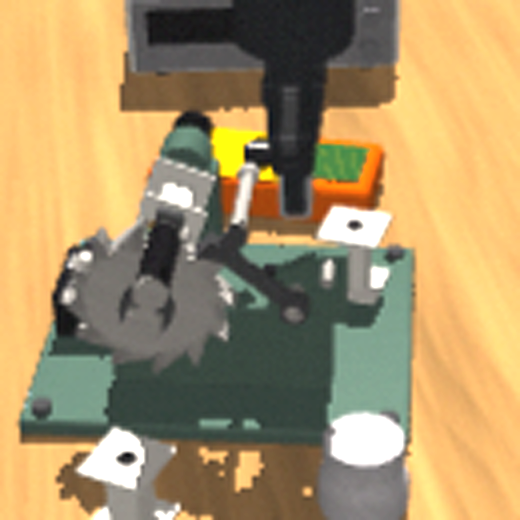

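The pawl has fallen back: the pin is at (243,195) and the nose is on the wheel near (215,245). I'll retreat and check from closer.

```bash
python3 -m pendant '{"linear":[[1,0,0],[2,0,0],[2,0,-4],[2,0,-8],[2,0,-12],[2,-4,-12],[2,-8,-12],[2,-10,-12],[2,-10,-12],[2,-10,-12]],"yaw":[0,0,0,0,0,0,0,0,0,0]}'
python3 - <<'E'
from fit import *
from workcell import capture
import cv2
im=cv2.convertScaleAbs(cv2.resize(capture("side")[145:225,190:280,::-1],None,fx=7,fy=7,interpolation=cv2.INTER_CUBIC),alpha=1.5,beta=15)
for w in(.08,.28,.52):
    u,v=proj("side",L(.075*np.sin(w),-.12,.105+.075*np.cos(w)));cv2.circle(im,(int((u-190)*7),int((v-145)*7)),3,(0,0,255),-1)
for pa,c in((.0,(0,255,0)),(.15,(255,0,0))):
  ph=np.arctan2(.052,-.037)-pa
  for b in(-.01,.045):
    u,v=proj("side",L(pvx+.0638*np.cos(ph),b,.103+.0638*np.sin(ph)));cv2.circle(im,(int((u-190)*7),int((v-145)*7)),3,c,-1)
cv2.imwrite("pics/g.png",im)
E
```

```text
time_s: 15.92
eef_pos: [0.6457, 0.2238, 0.3334]
eef_rot: [0.994, -0.112, -0.0, 0.001]
ft_force: [0.2, -0.3, -0.3]
width: 0.0001
```

View pics/g.png

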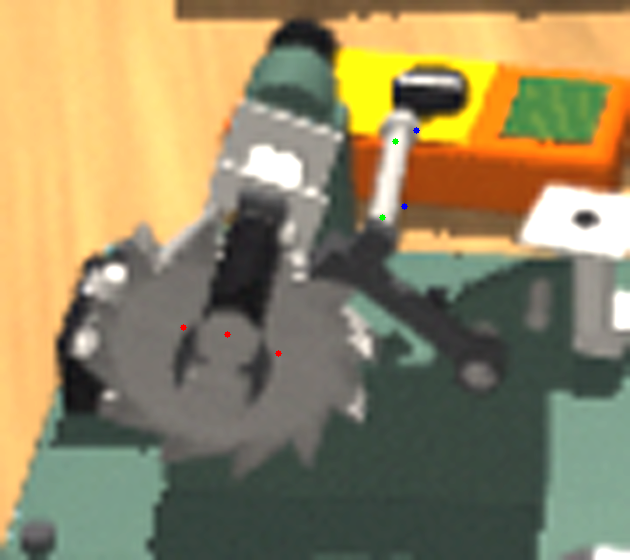

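The handle end is on the 0.28 rad marker at (227,334). The pin lies along the green pawl ≈ 0 markers (395,141)–(382,217), away from the blue crest ones, so the pawl is seated. Handing in.

```bash
python3 -c "
from workcell import *
print(hand_in())"
```

```text
the job is handed in; nothing more can be done
None
```

I threw the pawl over by its pin, pushed the wheel back one notch at the crank handle, and tipped the pawl back down. I then backed the arm clear and handed the job in at about 16 s. No verdict was reported.

- **Wheel:** the last picture shows it at about 0.28 rad, inside the 0.08 to 0.545 rad window.
- **Pawl:** it lies between the teeth at about 0 to 0.05 rad, judged from the pin's position.
- **Forces:** readings taken at the end of each move stayed below 3 N. I did not read them during the moves.
- **Bystanders:** I saw no shift in those visible in the side-view crops. I did not measure their positions or look again at `core_b` and the driver.

**Disagreements:**
- My first reading of the pin's ball in the side image was wrong: it was the meter's dial. I dropped that point and refitted.
- The fit put the wheel's starting angle at -0.41 rad, while you gave -0.34 to -0.10. That suggests an error of about 0.05 to 0.1 rad in my wheel angles, and 0.28 rad still falls inside the window.

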